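Snap the dust cap onto the bare washer hub and keep it pressed

TASK

Two washer drive hubs stand on the folding table; one already wears its dust cap. Pick up the loose dust cap, put it upright over the stud of the bare hub and press it straight down until it clicks fully home on its seat; after the click keep pressing, so that the hub stays clearly pushed down into its springy rubber mount, and finish while still holding the cap pressed like this. Leave the mug, the pipe coupling and the pulley where they are.

Things in the scene. Friction and masses are not known exactly. Their poses are not given: they have to be found in the camera images.
- cap: Loose grey plastic dust cap, mouth down on the table, about 60 g. Origin: centre of its lower rim, z up. A cup of 46 mm outer diameter, 34 mm high, and on it a ribbed round grip knob 30 mm across and 20 mm high (height 54; flat shoulder round the knob 34 mm above the rim). Inside: a 4 mm high lip of 32 mm bore at the rim, above it 40 mm bore up to 30 mm. Grip the knob; push on shoulder or top.
- bare_base: The hub without a cap: a grey foot plate 100 x 100 x 12 mm fixed to the table, with a black rubber mount on it and the hub standing on that. Origin: centre of its underside on the table, z up. Left or right of the capped hub, at random.
- bare_seat (a point): Centre of the bare hub's flat 50 mm seat, where the cap's rim must end; 34 mm above the table unpressed, sinks with the hub. On it the stud, 28 mm across, 26 mm tall, its top 8 mm tapered to 14 mm. Four spring teeth jut 5 mm from it, thickest 7.5 mm above the seat: the rim meets them about 12 mm up, needs some 10 to 14 N to pass, then snaps down.
- bare_hub (a joint): How far the bare hub is pushed down into its springy rubber mount, m: 0 unloaded, at most 0.007. It begins to sink at a push of about 3 N and then sinks 1 mm more per 3 N (about 2 mm at 9 N, 4 mm at 15 N).
- capped_base: The other, identical hub, fixed to the table, which already wears its cap. Origin: centre of its foot plate's underside, z up; the top of its cap is 88 mm above the table.
- coupling: White plastic drain hose coupling, an open tube standing upright, 42 mm diameter, 50 mm tall; bystander. Origin: centre of its underside.
- pulley: Metal V-belt pulley lying flat, 63 mm diameter, 22 mm thick; bystander. Origin: centre of its underside.
- mug: White spotted mug, 82 mm diameter, 91 mm tall, handle on one side; bystander. Origin: centre of its underside.
There are look-alikes about, which are no part of the job. Leave any blue look-alike of the cap alone. Leave any brown look-alike of the bare_base alone.

How it is judged (in metres and radians):
At the end, for the whole second after the job is handed in: The cap is snapped onto the bare hub: its rim within 2 mm of the seat and 5 mm of the axis, upright within 0.12 rad; the robot still presses on it so that the hub is sunk at least 1 mm into its rubber mount (about 6 N) (z of cap in the frame of bare_seat below 0.002 m and horizontal distance between cap and bare_seat below 0.005 m and angle between cap's own z axis and vertical below 0.12 rad and value of joint bare_hub above 0.001 m and contact force between any of the fingers, the arm and cap above 2 N); the arm keeps its last pose, push and grip.
It fails at once if the pipe coupling, the pulley or the mug is pushed more than 2 cm (distance of any of coupling, pulley, mug from where it was at the start of the episode above 0.02 m).
It also fails if it takes over 38 s, if anything falls off the work surface, if the arm or the gripper's body presses on something with over 40 N, if the wrist force passes 120 N, or if a joint passes its speed limit or range.

ROBOT

A 6-joint arm with a two-finger parallel gripper is mounted at the origin on a cart in front of the work surface, level with it; the furniture and walls round the work are solid. World frame = base frame: x ahead of the robot, y to its left, z up, the work surface at z = 0. Lengths are in mm, angles in rad, forces in N, time in s.
With the tool pointing down it reaches from about 400 to 925 mm from the base axis. Payload 12.5 kg.
Tool frame: the origin (TCP) lies at the centre of the arm's flange, where the gripper is bolted on; the fingertips stand 190 mm ahead of it and the grasp point (between the pads) lies 171 mm ahead of it; z points along the fingers, y is the line along which they close (so a half turn about z gives the same grasp; the last joint's range is limited). The gripper opens to 95 mm and grips with 3 to 60 N. Pads are 20 mm wide; open, the fingers measure 119 mm over their backs; the gripper's body (75 mm by 180 mm) begins 59 mm behind the grasp point.
Start: joints at [-1.293, 0.491, 1.559, -0, 1.092, -0.106], TCP at [234.048, -579.523, 404.761] pointing down, gripper open.
Joint ranges: [-3.1, 3.1], [-0.84, 2.19], [0.05, 2.79], [-1.13, 4.28], [0.06, 2.93], [-2.69, 2.69]. Speed limits (rad/s): [2.22, 2.22, 2.79, 3.14, 3.14, 3.14].

INTERFACE

Orientations are given as [roll, pitch, yaw] about the fixed x, y, z axes, in that order (R = Rz(yaw) Ry(pitch) Rx(roll)).
In Python, from cell import env, read_camera, search_frame, cut_out gives the robot as it stands. The module is installed in compiled form; this text tells all that it offers.
- The arm moves only by the tool move_arm, never from a script. Its argument "commands" is a list of rows, each a list of 3 entries, a list of its own where there are three numbers: the shift along the world's x, y, z normalised to -1 to 1, where 1 is 0.03 m, then the turn about the world's z normalised to -1 to 1, where 1 is 0.08 rad, then the opening, from -1 (shut) to 1 (fully open), so that 0 is half open. A call has 1 to 20 rows; each row shifts and turns the commanded pose from where the row before left it; what a row does not reach is not made up. A row lasts 1/12 s, in which the tool goes at most 41.7 mm and 7.16 degrees, less where a joint would pass 70% of its speed; a pose out of reach is approached as far as the arm can. A call with a number of a shift or a turn outside -1 to 1 is refused whole. A call with a gripper value outside its range is refused whole. The fingers move at their own pace and stop on an object; the grip force is fixed at half the most. Time passes only in rows, so rows that do not move let the fingers close. It gives the time, the measured TCP pose, the force, the opening and the grip force at its end, in the units of the state.
- env.state(): the state, without advancing time (a new reading comes with each control period).
- read_camera(name): name is "side" or "top"; returns a dict with "image" (400x640x3 uint8, red, green, blue), "fx", "fy", "cx", "cy" (pixels), "rvec" (rotation vector, rad) and "tvec" (3), from world to camera coordinates, as OpenCV has them. Camera axes: x right, y down, z forward; pixel columns grow to the right and rows downward; lengths in mm; the calibration is good to about 2 mm. A picture is of the moment at which its call begins. There is no depth.
- env.job_done(): hands the job in; it is judged then, once.
Trained networks look in a picture, given as the dict that the camera call returned (one of the last four; its "shot" number tells which), for a name from the list of things; names that differ only in an ending like _2 or _b are one class to them, and where a whole thing is asked for, a point or a joint stands for the part that bears it (a point fixed in the world has none). Each returns a list of dicts, best first, with "confidence" (0 to 1); they miss things now and then, are a little off and sometimes report something else, mostly with a low value. They report only what shows in the picture. A call takes as long as a camera call. They do not tell look-alikes from the thing itself.
- search_frame(thing, picture): "at" ([column, row] in pixels, amid what is visible of it).
- cut_out(thing, picture): "region" (400x640 bool, what is visible of it) and "at" ([column, row] in pixels, amid what is visible of it).
The state is a dict: "t": time; "joints": joint angles; "qvel": joint speeds; "tau": joint torques, N m; "eef_pos": TCP position; "tcp_rot": TCP orientation; "ft_force": force on the tool from outside, world axes, zero at the start; "moment": the same for the moment, N m; "opening": opening from 0.0 (shut) to 1.0 (fully open); "grip_force": force on a finger pad.
Only numpy, scipy, OpenCV 4.12 (cv2) and the standard library are available. Lean on these libraries where they do the work, as an engineer would, in place of code of your own. Each camera call takes 0.05 s, during which the arm holds its last target. There are 200 camera calls.

## Working session

There is one attempt and no reset: what is moved stays moved. The work goes in short steps, Python scripts to look and compute and a tool call to move; the robot and the scene stay as the last step left them, time stands still between calls to the robot, and variables do not carry over. Pictures are saved under pics/ and viewed, at most 10 in all, crops included, and the job is handed in when it is done.

Besides the shell and the picture viewer there is one more tool, called after "Call:" in YAML: its name, and indented under it one key for each argument. move_arm: Moves the arm, as the interface text tells. Its arguments: {"type":"object","properties":{"commands":{"type":"array","items":{"type":"array"}}},"required":["commands"]}

```bash
mkdir -p pics
cat > h.py <<'E'
import numpy as np, cv2
from cell import env, read_camera, search_frame, cut_out
def ray(p,uv):
    R=cv2.Rodrigues(np.array(p["rvec"],float))[0]; t=np.array(p["tvec"],float).ravel()
    d=R.T@np.array([(uv[0]-p["cx"])/p["fx"],(uv[1]-p["cy"])/p["fy"],1]); return -R.T@t,d
def atz(p,uv,z):
    c,d=ray(p,uv); return c+d*(z-c[2])/d[2]
def proj(p,X):
    K=np.array([[p["fx"],0,p["cx"]],[0,p["fy"],p["cy"]],[0,0,1]])
    return cv2.projectPoints(np.array(X,float).reshape(-1,3),np.array(p["rvec"],float),np.array(p["tvec"],float),K,None)[0].reshape(-1,2)
def save(p,n): cv2.imwrite("pics/"+n,p["image"][:,:,::-1])
E
python3 - <<'E'
from h import *
for n in("top","side"):
    p=read_camera(n); save(p,n+"1.png"); print(n,ray(p,(320,200)),p["fx"])
    for t in("cap","bare_base","bare_seat","capped_base","coupling","pulley","mug"):
        try:
            for r in search_frame(t,p): print(t,np.round(r["at"]),round(r["confidence"],2),np.round(atz(p,r["at"],30)))
        except Exception as e: print(t,e)
E
```

```text
top (array([ 493.04039833,  213.7683674 , 1083.16872105]), array([ 0.06002155, -0.00839551, -0.99819586])) 490.80835455031007
cap [358. 241.] 0.67 [467. 124.  30.]
cap [320. 259.] 0.62 [431. 208.  30.]
bare_base [263. 291.] 0.75 [365. 330.  30.]
bare_base [293. 186.] 0.55 [587. 263.  30.]
bare_seat [262. 293.] 0.79 [361. 331.  30.]
bare_seat [290. 183.] 0.59 [594. 269.  30.]
capped_base [387. 175.] 0.69 [607.  60.  30.]
coupling [215. 223.] 0.88 [512. 431.  30.]
pulley [294. 100.] 0.7 [776. 256.  30.]
mug [400. 102.] 0.63 [767.  27.  30.]
side (array([ 332.63993753, 1113.05018017,  746.3110271 ]), array([ 0.22067828, -0.77471464, -0.59278572])) 448.3823630170947
cap [382. 222.] 0.6 [424. 224.  30.]
cap [373. 201.] 0.55 [462. 142.  30.]
bare_base [398. 262.] 0.93 [365. 357.  30.]
bare_base [313. 229.] 0.68 [582. 299.  30.]
bare_seat [310. 220.] 0.91 [599. 266.  30.]
bare_seat [399. 256.] 0.79 [364. 338.  30.]
capped_base [327. 181.] 0.75 [604.  82.  30.]
coupling [322. 277.] 0.82 [517. 449.  30.]
pulley [248. 215.] 0.87 [760. 288.  30.]
pulley [326. 275.] 0.34 [511. 442.  30.]
mug [281. 162.] 0.65 [768.  20.  30.]
```

View pics/top1.png

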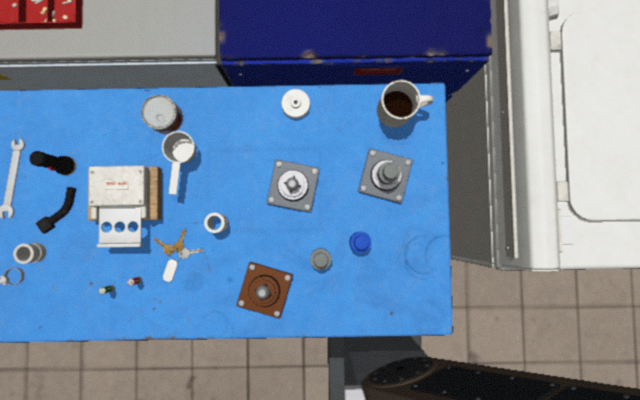

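View pics/side1.png

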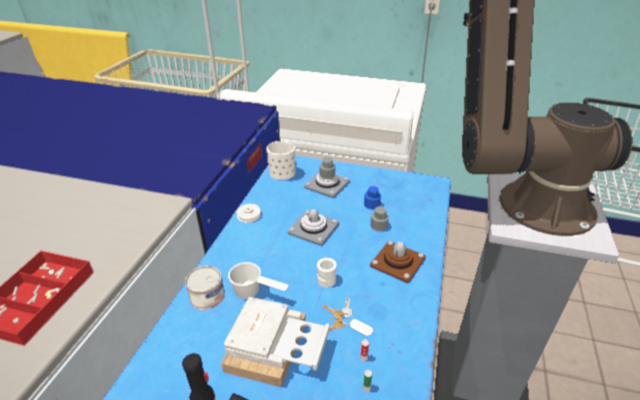

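The top view shows the grey cap at (320,259), the blue look-alike at (360,242), the bare grey hub at (293,186), the capped hub at (387,175) and the brown look-alike at (263,291). The side view agrees: cap at (380,220), bare hub at (313,227). Next I'll fit both positions with silhouettes.

```bash
cat >> h.py <<'E'
from scipy.optimize import minimize
def ring(d,z): a=np.linspace(0,2*np.pi,40); return np.c_[d/2*np.cos(a),d/2*np.sin(a),0*a+z]
CAP=[np.r_[ring(46,0),ring(46,34)],np.r_[ring(30,34),ring(30,54)]]
sq=np.array([[s*50,t*50,z] for s in(-1,1) for t in(-1,1) for z in(0,12)],float)
HUB=[sq,np.r_[ring(50,12),ring(50,34)],np.r_[ring(28,34),ring(28,52),ring(14,60)]]
def sil(p,parts,x,y,yaw=0,z=0):
    m=np.zeros((1600,2560),np.uint8); c,s=np.cos(yaw),np.sin(yaw); R=np.array([[c,-s,0],[s,c,0],[0,0,1]])
    for q in parts:
        h=cv2.convexHull(np.float32(proj(p,q@R.T+[x,y,z])*4+1.5)); cv2.fillConvexPoly(m,np.int32(h.round()),255)
    return cv2.resize(m,(640,400),interpolation=cv2.INTER_AREA)/255.
def fit(obs,parts,x0,z=0):  # obs: list of (picture, region)
    f=lambda v:sum(np.abs(sil(p,parts,v[0],v[1],v[2] if len(v)>2 else 0,z)-r).sum()/r.sum() for p,r in obs)
    st=np.array([x0]+[np.array(x0)+d for d in np.diag([12,12,.4][:len(x0)])])
    r=minimize(f,x0,method="Nelder-Mead",options=dict(initial_simplex=st,xatol=.05,fatol=1e-4)); return r.x,r.fun
def near(t,p,X):
    u=proj(p,X)[0]; return min(cut_out(t,p),key=lambda r:np.hypot(*(np.array(r["at"])-u)))
E
python3 - <<'E'
from h import *
ps=[read_camera("top"),read_camera("side")]
for t,parts,x0,zc in(("cap",CAP,[428,212],27),("bare_base",HUB,[590,268,.2],20)):
    o=[]
    for p in ps:
        r=near(t,p,[x0[0],x0[1],zc]); o.append((p,r["region"].astype(float))); print(t,r["at"],r["region"].sum(),r["confidence"])
    for oo in(o[:1],o[1:],o): 
        x,f=fit(oo,parts,x0); print(np.round(x,2),round(f,3))
s=env.state(); print(s["t"],s["eef_pos"],s["tcp_rot"],s["opening"],s["ft_force"])
E
```

```text
cap [318.9, 257.4] 368 0.8
cap [380.2, 219.4] 378 0.86
[429.9  207.64] 0.064
[431.52 207.4 ] 0.062
[430.76 207.64] 0.158
bare_base [292.6, 186.4] 2080 0.65
bare_base [317.0, 229.9] 1158 0.63
[ 5.9071e+02  2.6526e+02 -2.2000e-01] 0.031
[ 5.9201e+02  2.6490e+02 -2.1000e-01] 0.058
[ 5.9126e+02  2.6500e+02 -2.3000e-01] 0.096
1.1 [ 234.03884606 -579.53482307  404.77436309] [3.14146392e+00 4.18002885e-05 3.83800327e-01] 1.0009300247654525 [ 1.03330176 -0.59903843  0.64167426]
```

Call:
move_arm:
  commands:
    - [[0.52, 0.9, 0], 0.75, 0.4]
    - [[0.52, 0.9, 0], 0.75, 0.4]
    - [[0.52, 0.9, 0], 0.75, 0.4]
    - [[0.52, 0.9, 0], 0.75, 0.4]
    - [[0.52, 0.9, 0], 0.75, 0.4]
    - [[0.52, 0.9, 0], 0.75, 0.4]
    - [[0.52, 0.9, 0], 0.75, 0.4]
    - [[0.52, 0.9, 0], 0.75, 0.4]
    - [[0.52, 0.9, 0], 0.75, 0.4]
    - [[0.52, 0.9, 0], 0.75, 0.4]
    - [[0.52, 0.9, 0], 0.75, 0.4]
    - [[0.52, 0.9, 0], 0.75, 0.4]
    - [[0.52, 0.9, 0], 0.75, 0.4]
    - [[0.52, 0.9, 0], 0.75, 0.4]
    - [[0, 0.9, 0], 0.75, 0.4]
    - [[0, 0.9, 0], 0.75, 0.4]
    - [[0, 0.9, 0], 0.75, 0.4]
    - [[0, 0.9, 0], 0.75, 0.4]
    - [[0, 0.9, 0], 0.75, 0.4]
    - [[0, 0.9, 0], 0.75, 0.4]

```text
t: 2.77
eef_pos: [452.2, -38.2, 404.9]
tcp_rot: [3.141, 0.0, 1.587]
ft_force: [-0.1, 1.0, -0.5]
opening: 0.699
grip_force: 0.0
```

Call:
move_arm:
  commands:
    - [[-0.072, 0.82, 0], 0, 0.4]
    - [[-0.072, 0.82, 0], 0, 0.4]
    - [[-0.072, 0.82, 0], 0, 0.4]
    - [[-0.072, 0.82, 0], 0, 0.4]
    - [[-0.072, 0.82, 0], 0, 0.4]
    - [[-0.072, 0.82, 0], 0, 0.4]
    - [[-0.072, 0.82, 0], 0, 0.4]
    - [[-0.072, 0.82, 0], 0, 0.4]
    - [[-0.072, 0.82, 0], 0, 0.4]
    - [[-0.072, 0.82, 0], 0, 0.4]
    - [[0, 0, -1], 0, 0.4]
    - [[0, 0, -1], 0, 0.4]
    - [[0, 0, -1], 0, 0.4]
    - [[0, 0, -1], 0, 0.4]
    - [[0, 0, -1], 0, 0.4]
    - [[0, 0, 0], 0, 0.4]
    - [[0, 0, 0], 0, 0.4]

```text
t: 4.18
eef_pos: [431.0, 206.5, 254.4]
tcp_rot: [-3.139, 0.001, 1.584]
ft_force: [0.3, -0.0, 0.4]
opening: 0.704
grip_force: 0.0
```

Run:
```python
from h import *
s=env.state(); print(s["t"],s["eef_pos"],s["tcp_rot"],s["ft_force"])
p=read_camera("side"); u=proj(p,[430.8,207.6,50])[0].astype(int)
im=p["image"][u[1]-70:u[1]+50,u[0]-80:u[0]+80]; cv2.imwrite("pics/s2.png",cv2.resize(im,None,fx=4,fy=4)[:,:,::-1]); print(u)
```

```text
4.1833 [430.97198204 206.5105244  254.35553816] [-3.13903096e+00  8.03461015e-04  1.58374913e+00] [ 0.29216236 -0.0067554   0.39322248]
[380 211]
```

View pics/s2.png

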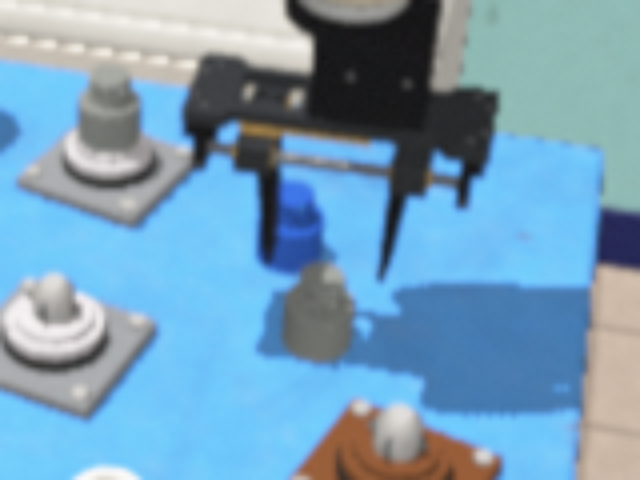

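The crop shows the fingers straddling the knob: tips at columns 268 and 383, knob at 320. Descending and closing.

Call:
move_arm:
  commands:
    - [[0, 0.03, -0.5], 0, 0.4]
    - [[0, 0, -0.44], 0, 0.4]
    - [[0, 0, 0], 0, 0.4]
    - [[0, 0, 0], 0, -1]
    - [[0, 0, 0], 0, -1]
    - [[0, 0, 0], 0, -1]
    - [[0, 0, 0], 0, -1]
    - [[0, 0, 0], 0, -1]
    - [[0, 0, 0], 0, -1]
    - [[0, 0, 0], 0, -1]
    - [[0, 0, 0], 0, -1]

```text
t: 5.15
eef_pos: [431.0, 207.4, 226.8]
tcp_rot: [3.141, -0.0, 1.584]
ft_force: [0.5, -0.4, 3.3]
opening: 0.305
grip_force: 30.0
```

Call:
move_arm:
  commands:
    - [[0, 0, 0.5], 0, -1]
    - [[0, 0, 1], 0, -1]
    - [[0, 0, 1], 0, -1]
    - [[0, 0, 0.5], 0, -1]
    - [[0.668, 0.24, 0], 0, -1]
    - [[0.668, 0.24, 0], 0, -1]
    - [[0.668, 0.24, 0], 0, -1]
    - [[0.668, 0.24, 0], 0, -1]
    - [[0.668, 0.24, 0], 0, -1]
    - [[0.668, 0.24, 0], 0, -1]
    - [[0.668, 0.24, 0], 0, -1]
    - [[0.668, 0.24, 0], 0, -1]
    - [[0, 0, 0], 0, -1]
    - [[0, 0, 0], 0, -1]
    - [[0, 0, 0], 0, -1]

```text
t: 6.4
eef_pos: [590.5, 264.8, 316.0]
tcp_rot: [-3.14, 0.001, 1.584]
ft_force: [-0.4, 0.2, 0.3]
opening: 0.309
grip_force: 30.0
```

Run:
```python
from h import *
s=env.state(); print(s["t"],s["eef_pos"],s["tcp_rot"],s["ft_force"],s["opening"])
p=read_camera("side"); u=proj(p,[591,265,90])[0].astype(int)
im=p["image"][u[1]-60:u[1]+60,u[0]-80:u[0]+80]; cv2.imwrite("pics/s3.png",cv2.resize(im,None,fx=4,fy=4)[:,:,::-1]); print(u)
for z in(88,91,94):
  r=near("cap",p,[591,265,115]); print(z,r["at"],fit([(p,r["region"].astype(float))],CAP,[591,265],z))
```

```text
6.4 [590.47649958 264.7834742  316.01994669] [-3.14012074e+00  5.22873576e-04  1.58388449e+00] [-0.41622513  0.15146781  0.32929715] 0.30945372876753213
[313 201]
88 [314.1, 198.3] (array([590.14306641, 262.35375977]), np.float64(0.3073136673066853))
91 [314.1, 198.3] (array([589.23125553, 265.42024851]), np.float64(0.3180892535055565))
94 [314.1, 198.3] (array([588.66586304, 267.66734314]), np.float64(0.3296328620468959))
```

View pics/s3.png

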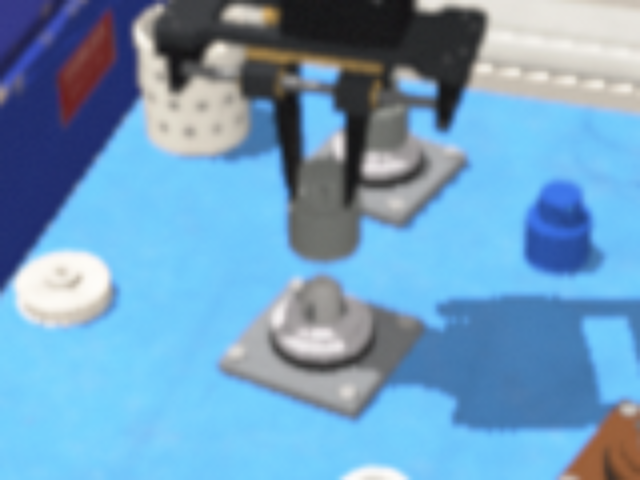

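The cap hangs upright over the stud (crop columns 324 and 322). Nudging x by 1 mm and descending until the teeth are close.

Call:
move_arm:
  commands:
    - [[0.035, 0, -0.4], 0, -1]
    - [[0, 0, -0.4], 0, -1]
    - [[0, 0, -0.2], 0, -1]
    - [[0, 0, -0.15], 0, -1]
    - [[0, 0, -0.15], 0, -1]
    - [[0, 0, 0], 0, -1]
    - [[0, 0, 0], 0, -1]

```text
t: 7.18
eef_pos: [592.3, 265.0, 277.3]
tcp_rot: [-3.141, 0.0, 1.584]
ft_force: [-0.5, -0.7, -1.2]
opening: 0.306
grip_force: 30.0
```

Call:
move_arm:
  commands:
    - [[0, 0, -0.1], 0, -1]
    - [[0, 0, -0.1], 0, -1]
    - [[0, 0, -0.1], 0, -1]
    - [[0, 0, 0], 0, -1]
    - [[0, 0, 0], 0, -1]

```text
t: 7.6
eef_pos: [592.3, 265.0, 268.9]
tcp_rot: [3.141, -0.0, 1.584]
ft_force: [-1.0, 0.4, 4.5]
opening: 0.307
grip_force: 30.0
```

Call:
move_arm:
  commands:
    - [[0, 0, -0.07], 0, -1]
    - [[0, 0, -0.07], 0, -1]
    - [[0, 0, 0], 0, -1]
    - [[0, 0, 0], 0, -1]

```text
t: 7.93
eef_pos: [592.4, 265.1, 265.6]
tcp_rot: [3.139, -0.001, 1.584]
ft_force: [-1.9, -1.7, 11.1]
opening: 0.306
grip_force: 30.0
```

Call:
move_arm:
  commands:
    - [[0, 0, -0.07], 0, -1]
    - [[0, 0, 0], 0, -1]
    - [[0, 0, 0], 0, -1]

```text
t: 8.18
eef_pos: [592.1, 264.9, 261.7]
tcp_rot: [-3.141, 0.0, 1.584]
ft_force: [0.8, -0.3, -2.4]
opening: 0.306
grip_force: 30.0
```

Peak about 11 N, then a drop: that was the snap. Pressing on to the seat.

Call:
move_arm:
  commands:
    - [[0, 0, -0.07], 0, -1]
    - [[0, 0, 0], 0, -1]
    - [[0, 0, 0], 0, -1]

```text
t: 8.43
eef_pos: [592.2, 265.0, 260.4]
tcp_rot: [3.141, -0.0, 1.584]
ft_force: [-1.3, -0.2, 3.4]
opening: 0.307
grip_force: 30.0
```

Call:
move_arm:
  commands:
    - [[0, 0, -0.07], 0, -1]
    - [[0, 0, 0], 0, -1]
    - [[0, 0, 0], 0, -1]

```text
t: 8.68
eef_pos: [592.2, 265.0, 258.7]
tcp_rot: [3.141, -0.0, 1.584]
ft_force: [-2.9, -1.1, 8.9]
opening: 0.309
grip_force: 30.0
```

Call:
move_arm:
  commands:
    - [[0, 0, -0.06], 0, -1]
    - [[0, 0, 0], 0, -1]
    - [[0, 0, 0], 0, -1]
    - [[0, 0, 0], 0, -1]
    - [[0, 0, 0], 0, -1]
    - [[0, 0, 0], 0, -1]

```text
t: 9.18
eef_pos: [592.2, 265.0, 257.4]
tcp_rot: [3.141, -0.0, 1.584]
ft_force: [-3.2, -2.0, 11.3]
opening: 0.31
grip_force: 30.0
```

Run:
```python
from h import *
p=read_camera("side"); u=proj(p,[591,265,60])[0].astype(int)
im=p["image"][u[1]-50:u[1]+40,u[0]-60:u[0]+60]; cv2.imwrite("pics/s4.png",cv2.resize(im,None,fx=5,fy=5)[:,:,::-1])
s=env.state(); print(s["t"],s["eef_pos"],s["ft_force"],s["moment"])
```

```text
9.2333 [592.19834797 264.97012423 257.37899882] [-3.42324386 -1.69741909 12.78833232] [-0.29542708  0.80974331 -0.06113625]
```

View pics/s4.png

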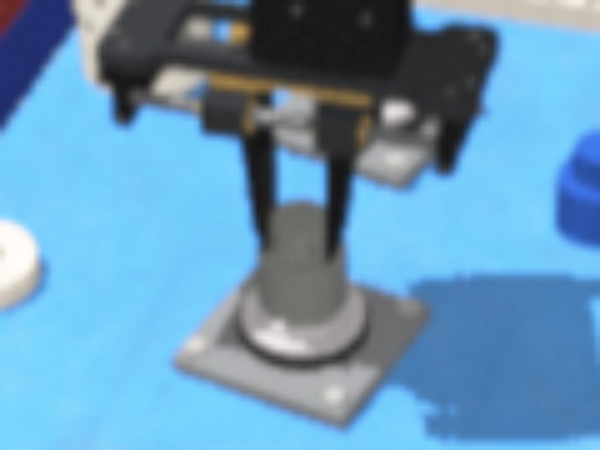

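The cap sits upright on the seat in the crop (rim near (305,310)). The TCP height of 257.4 mm and the ~12 N push match a seated cap with the hub sunk about 3 mm, so I'm handing in.

```bash
python3 -c "
from cell import env
print(env.job_done())"
```

```text
the job is handed in; nothing more can be done
None
```

I clicked the grey dust cap home on the bare hub and handed the job in at about 9 s, with the gripper still pressing it at about 12 N. By the tool height and force the hub is sunk about 3 mm; the hand-in call returned no verdict.

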